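Prop open the lamp battery charging chest

TASK

The packs in the charging chest are going on charge, so its lid must stand propped open to vent. Raise the lid by its handle right up to its stop, swing the red-sleeved prop rod up out of its clip, then ease the lid back down by hand until the ball tip of the rod sits in the slot cup under the lid and the rod carries it, and let go. Never let the lid drop, and leave the lamp parts and tools around the chest where they lie.

Things in the scene. Friction and masses are not known exactly. Their poses are not given: they have to be found in the camera images.
- chest: Grey steel charging chest, fixed to the bench: 200 mm deep (its x), 300 mm wide (its y), rim 95 mm above the bench. Origin: centre of its underside, on the bench. +x points from its front (handle side) to the hinge side, +y to its left seen from the front. Inside, battery packs (tops 62 mm above the bench) at the middle and left; the prop rod in a lane on the right with 60 mm free on either side.
- lid_hinge (a point): Middle of the lid's hinge axis, on the rear rim of the chest at rim height (95 mm). The axis runs along the chest's y.
- lid (a joint): Lid angle, rad: 0 shut, growing as its front edge rises; stop at 1.26. The lid (about 0.8 kg) is a shallow grey steel pan with a clear window, 200 x 300 mm, 25 mm thick. Its stiff hinge lets it stand by itself above 1.2 rad; lower down it falls shut. Propped on the rod it stands at 0.916.
- lid_handle (a point): Middle of the lid's round handle bar, 10 mm thick and 110 mm long along the chest's y, on two arms in front of the lid. Lid shut, it is 245 mm in front of the hinge axis and 10 mm above it, with 40 mm clear between bar and chest. It circles about the hinge as the lid turns; a gripper that stays upright and lets the bar turn between its fingers can follow it all the way.
- rod_pivot (a point): Pivot of the prop rod, inside the front wall: 20 mm behind the chest's front face, 85 mm to the right of its middle, 91 mm above the bench. Its axis runs along the chest's y.
- prop_rod (a joint): Angle of the prop rod, rad: 0 lying in its open clip, pointing to the rear; grows as its free end rises, up to 1.25. It lifts out without force; its stiff pivot keeps it where it is left. At 0.922 the tip is in line with the slot cup; within 0.05 of that it enters as the lid comes down. Steel, 8 mm thick, 165 mm from the pivot to the centre of the ball tip.
- rod_grip (a point): Centre of the red sleeve on the prop rod, where it is held: 13 mm thick, 30 mm long, 136 mm from the pivot. The raised lid leans over it: a gripper coming straight down strikes the lid, so come in tilted some 25 to 40 degrees, from the chest's front.
- rod_tip: Ball tip of the prop rod, 10 mm in diameter. Origin: the ball's centre. Its x points outward along the rod.
- slot_cup: Steel slot cup under the lid, 85 mm right of its middle, open downward (lid shut): inside 22 mm long along the lid's depth, 21 mm wide, 11 mm deep, with flared lips. Origin: where the ball tip's centre lies when home; lid shut, 150 mm in front of the hinge axis and 14 mm above it. Its axes are the chest's with the lid shut and turn with it; z points out of the lid's top.
- lamp_shell: Silver cap-lamp shell, 70 mm wide, 42 mm high, on the service mat to the right. Origin: centre of its underside. Bystander.
- lens: Smoked glass lens disc, 62 mm wide, 5 mm thick, on the mat. Origin: centre of its underside. Bystander.
- gasket: Black rubber gasket ring, 68 mm wide, 5 mm thick, on the mat. Origin: centre of its underside. Bystander.
- terminal: Copper battery terminal, an angle 36 mm long and 18 mm high, on the mat. Origin: centre of its underside. Bystander.
- bezel: Silver bezel ring, 74 mm wide, 10 mm high, in front of the chest. Origin: centre of its underside. Bystander.
- screwdriver: Screwdriver with orange handle, 170 mm long, about 30 mm high, lying along the left side of the chest. Origin: centre of its underside. Bystander.
- cleaner: Blue bottle with a red cap, 52 mm wide, 130 mm high, to the left. Origin: centre of its underside. Bystander.
- spare_pack: Dark battery pack with a yellow band, 105 x 60 x 36 mm, to the left. Origin: centre of its underside. Bystander.

How it is judged:
By the outcome, as a careful person would: the job done as asked, in the order asked, and still so for the second after the job is handed in, with the robot touching nothing.
It also fails if it takes over 70 s, if anything falls off the work surface, if the arm or the gripper's body presses on something with over 40 N, if the wrist force passes 120 N, or if a joint passes its speed limit or range.

ROBOT

A 6-joint arm with a two-finger parallel gripper is mounted at the origin on the work surface. World frame = base frame: x ahead of the robot, y to its left, z up, the work surface at z = 0. Lengths are in m, angles in rad, forces in N, time in s.
With the tool pointing down it reaches from about 0.35 to 0.775 m from the base axis. Payload 7.3 kg.
Tool frame: the origin (TCP) lies on the centre line of the jaws, within the pads' length; the fingertips stand 25 mm ahead of it and the grasp point (between the pads) lies 6 mm ahead of it; z points along the fingers, y is the line along which they close (so a half turn about z gives the same grasp; the last joint's range is limited). The gripper opens to 92 mm and grips with 3 to 60 N. Pads are 19 mm wide; open, the fingers measure 130 mm over their backs; the gripper's body (75 mm by 190 mm) begins 47 mm behind the grasp point.
Start: joints at [1.115, 0.342, 1.524, -0, 1.275, -0.146], TCP at [0.16, 0.5, 0.252] pointing down, gripper open.
Joint ranges: [-2.53, 2.53], [-0.77, 2.02], [0.04, 2.7], [-1, 4.14], [0.28, 2.66], [-3.11, 3.11]. Speed limits (rad/s): [2.57, 2.57, 3.14, 3.14, 3.14, 3.14].

INTERFACE

Orientations are given as [roll, pitch, yaw] about the fixed x, y, z axes, in that order (R = Rz(yaw) Ry(pitch) Rx(roll)).
In Python, from cell import status, read_camera, camera_info, ticket, models gives the robot as it stands.
- The arm moves only by the tool send_rows, never from a script. Its argument "plan" is a list of rows, each an object with "offset": the shift along the tool's x, y, z in mm, a list of three; "yaw": the turn about the tool's z in rad. In form: [{"offset": [dx, dy, dz], "yaw": yaw}, ...]. A call has 1 to 20 rows; each row shifts and turns the commanded pose from where the row before left it, along the tool's axes as they then stand; what a row does not reach is not made up. A row lasts 1/10 s, in which the tool goes at most 50 mm and 8.59 degrees, less where a joint would pass 70% of its speed; a pose out of reach is approached as far as the arm can. A call is refused whole if a number of a shift passes 50 or a number of a turn 0.15, either way. A call with a gripper value outside its range is refused whole. "hand" is the closure, from 0 (fully open) to 1 (shut), set as the call begins (left out, the last holds). The fingers move at their own pace and stop on an object; "squeeze" is the grip in N (left out, the last holds). Time passes only in rows, so rows that do not move let the fingers close. It gives the time, the measured TCP pose, the force, the opening and the grip force at its end, in the units of the state.
- status.observe(): the state, without advancing time (a new reading comes with each control period).
- read_camera(name): name is "scene" or "side" or "wrist"; returns the picture (480x640x3 uint8, red, green, blue); there is no depth.
- camera_info(name): a dict with "vfov" (degrees; the focal length in pixels is half the picture's height over the tangent of half this angle, whatever the lens; pixels are square), "cx", "cy" (the principal point, pixels), "origin" and "attitude" of the camera in the world. Camera axes: x right, y down, z forward; pixel columns grow to the right and rows downward; lengths in m; the calibration is good to about 2 mm. A picture is of the moment at which its call begins: read the wrist's pose just before it. camera_info takes no time and is no camera call; for the wrist camera it gives the pose at the moment of the call.
- ticket.hand_in(): hands the job in; it is judged then, once.
Trained networks look in the newest picture that a camera, given by its name, has taken for a name from the list of things; names that differ only in an ending like _2 or _b are one class to them, and where a whole thing is asked for, a point or a joint stands for the part that bears it (a point fixed in the world has none). Each returns a list of dicts, best first, with "conf" (0 to 1); they miss things now and then, are a little off and sometimes report something else, mostly with a low value. They report only what shows in the picture. A call takes as long as a camera call.
- models.regions_of(camera, label): "mask" (480x640 bool, what is visible of it) and "extent" ([left, top, right, bottom] in pixels, round what is visible of it).
The state is a dict: "time": time; "qpos": joint angles; "qvel": joint speeds; "joint_efforts": joint torques, N m; "tool_pos": TCP position; "tool_rot": TCP orientation; "contact_force": force on the tool from outside, world axes, zero at the start; "torque": the same for the moment, N m; "opening": finger opening in m; "grip_force": force on a finger pad.
Only numpy, scipy, OpenCV 4.12 (cv2) and the standard library are available. Lean on these libraries where they do the work, as an engineer would, in place of code of your own. Each camera call takes 0.05 s, during which the arm holds its last target. There are 200 camera calls.

## Working session

There is one attempt and no reset: what is moved stays moved. The work goes in short steps, Python scripts to look and compute and a tool call to move; the robot and the scene stay as the last step left them, time stands still between calls to the robot, and variables do not carry over. Pictures are saved under pics/ and viewed, at most 13 in all, crops included, and the job is handed in when it is done.

Besides the shell and the picture viewer there is one more tool, called after "Emit:" as a command line: name --argument value ..., lists and objects as JSON in quotes. send_rows: Moves the arm, as the interface text tells. Its arguments: {"type":"object","properties":{"plan":{"type":"array"},"hand":{"type":"number"},"squeeze":{"type":"number"}},"required":["plan"]}

```bash
mkdir -p pics; ls; python3 - <<'E'
from cell import status, read_camera, camera_info, models
import cv2,numpy as np
s=status.observe();print(s)
ims=[]
for c in ["scene","side"]:
    im=read_camera(c);i=camera_info(c);print(c,i)
    cv2.imwrite(f"pics/{c}0.png",im[:,:,::-1])
    for l in ["chest","lid_handle","rod_grip","lid","rod_tip"]:
        try:
            for r in models.regions_of(c,l)[:2]: print(c,l,r["conf"],r["extent"])
        except Exception as e: print(l,e)
E
```

```text
pics
{'time': 0.0, 'qpos': array([ 1.11499949e+00,  3.42708025e-01,  1.52499852e+00,  3.51315850e-06,
        1.27536469e+00, -1.45981265e-01]), 'qvel': array([ 0.00155718, -0.00044704,  0.0010558 ,  0.00060732, -0.00064308,
        0.0002694 ]), 'joint_efforts': array([ 1.91674453e-04, -4.31238377e+01, -2.44217777e+01,  7.17640459e-02,
        5.60030504e-02, -1.17391501e-04]), 'tool_pos': array([0.15987565, 0.49969569, 0.25105901]), 'tool_rot': array([-3.14013029e+00, -2.18403070e-04,  2.83177589e+00]), 'contact_force': array([-0.1712463 ,  0.78826519,  0.13008812]), 'torque': array([ 0.03132559, -0.04061668, -0.00630502]), 'grip_force': 0.0, 'opening': 0.09179355902736142}
scene {'vfov': 42.65073764639964, 'cx': 316.29983067060334, 'cy': 240.29132547409623, 'origin': array([ 1.41123018, -1.03559911,  1.35043218]), 'attitude': array([-2.35199155, -0.00480473,  0.71657551])}
scene chest 0.93 [302.5, 174.3, 421.5, 275.7]
scene lid_handle 0.83 [302.5, 170.6, 420.1, 254.4]
scene lid 0.56 [301.5, 171.0, 423.6, 254.7]
side {'vfov': 52.827721436915375, 'cx': 317.19132775926255, 'cy': 239.8046682499913, 'origin': array([0.37449978, 0.80788744, 0.98085787]), 'attitude': array([-2.36357218,  0.01081901, -2.92415824])}
side chest 0.85 [220.1, 221.9, 355.9, 367.1]
side chest 0.58 [350.7, 347.6, 380.8, 384.6]
side lid_handle 0.83 [222.5, 223.9, 355.7, 343.0]
side lid_handle 0.4 [300.6, 429.0, 329.1, 472.2]
side lid 0.59 [220.3, 224.4, 355.5, 341.6]
side rod_tip 0.46 [223.2, 221.9, 353.8, 363.9]
```

View pics/scene0.png

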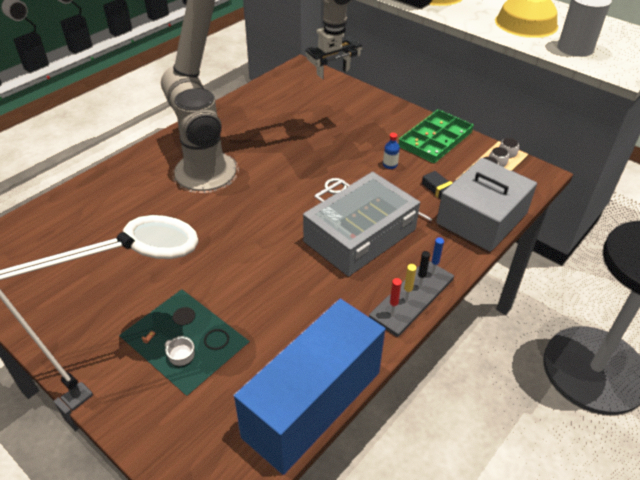

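View pics/side0.png

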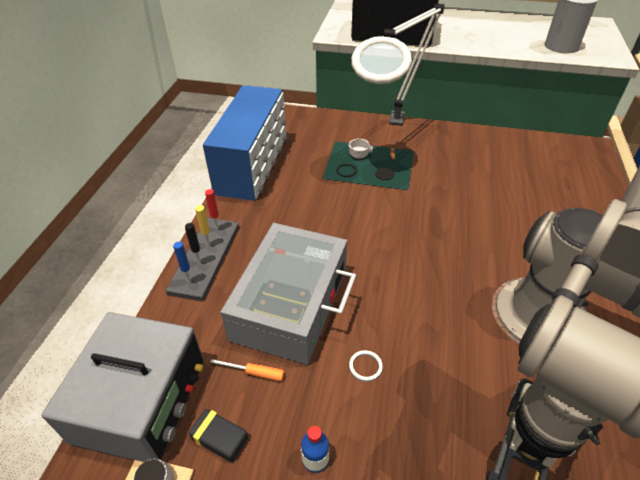

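The scene view shows the chest at (302–421, 175–276), with its handle towards the robot and the bezel at (335,187). The side view shows the handle bar from about (352,275) to (341,310). Next I'll fit the chest pose to the masks.

```bash
cat > h.py <<'E'
import numpy as np, cv2
from scipy.spatial.transform import Rotation as R
from cell import status, read_camera, camera_info, models, ticket
def project(info,P):
    Rc=R.from_euler('xyz',info["attitude"]).as_matrix()
    p=(np.atleast_2d(P)-info["origin"])@Rc
    f=240/np.tan(np.radians(info["vfov"])/2)
    return np.c_[info["cx"]+f*p[:,0]/p[:,2],info["cy"]+f*p[:,1]/p[:,2]]
def c2w(c,P):
    P=np.atleast_2d(P); x,y,a=c[:3]; k,s=np.cos(a),np.sin(a)
    return np.c_[x+k*P[:,0]-s*P[:,1],y+s*P[:,0]+k*P[:,1],P[:,2]]
def box(top=.120):
    return np.array([[sx*.1,sy*.15,z] for sx in(-1,1) for sy in(-1,1) for z in(0,top)])
E
cat > fit.py <<'E'
from h import *
from scipy.optimize import minimize
M={};I={}
for c in ["scene","side"]:
    im=read_camera(c);I[c]=camera_info(c)
    m=np.zeros((480,640),bool)
    for l in ["chest"]:
        r=models.regions_of(c,l)
        if r: m|=r[0]["mask"]
    # drop thin handle
    m=cv2.morphologyEx(m.astype(np.uint8),cv2.MORPH_CLOSE,np.ones((5,5)))
    m=cv2.morphologyEx(m,cv2.MORPH_OPEN,np.ones((15,15)))
    M[c]=m; 
def cost(v):
    t=0
    for c in M:
        q=project(I[c],c2w(v,box()))
        h=cv2.convexHull(np.float32(q))
        a=np.zeros((480,640),np.uint8); cv2.fillConvexPoly(a,np.int32(np.round(h*256)),1,shift=8)
        t+=(a!=M[c]).sum()
    return t
best=min((minimize(cost,[x0,0.05,a0],method="Nelder-Mead",options=dict(initial_simplex=np.array([[x0,.0,a0],[x0+.05,0,a0],[x0,.06,a0],[x0,0,a0+.3]]),xatol=1e-5,fatol=.5)) for x0 in(.5,.6,.7) for a0 in(-.3,0,.3)),key=lambda r:r.fun)
v=best.x;print(v,best.fun,[M[c].sum() for c in M]);np.save("chest.npy",v)
H=np.array([[-.145,.055,.105],[-.145,-.055,.105]])
out=[]
for c in M:
    im=cv2.imread(f"pics/{c}0.png")
    im=cv2.resize(im,None,fx=3,fy=3,interpolation=cv2.INTER_CUBIC)
    q=project(I[c],c2w(v,box()))
    for i in range(8):
        for j in range(i):
            if (abs(box()[i]-box()[j])>1e-6).sum()==1: cv2.line(im,*[tuple(int(z) for z in (q[k]*3+1)) for k in(i,j)],(0,255,0),1)
    q=project(I[c],c2w(v,H));print(c,q)
    cv2.line(im,*[tuple(int(z) for z in (a*3+1)) for a in q],(0,0,255),1)
    ctr=project(I[c],c2w(v,[[0,0,.06]]))[0]*3
    x,y=map(int,ctr);out.append(im[y-290:y+290,x-200:x+200][:580])
cv2.imwrite("pics/fit.png",np.hstack(out))
print(c2w(v,[[-.145,0,.105]]), status.observe()["time"])
E
python3 fit.py
```

```text
[ 0.6106402   0.1013545  -0.11278757] 731.0 [np.uint64(7444), np.uint64(11907)]
scene [[341.28250895 180.51363361]
 [315.84703019 195.6119336 ]]
side [[339.97504663 310.54615281]
 [353.55735284 274.71275145]]
[[0.4665615  0.11767404 0.105     ]] 0.8
```

View pics/fit.png

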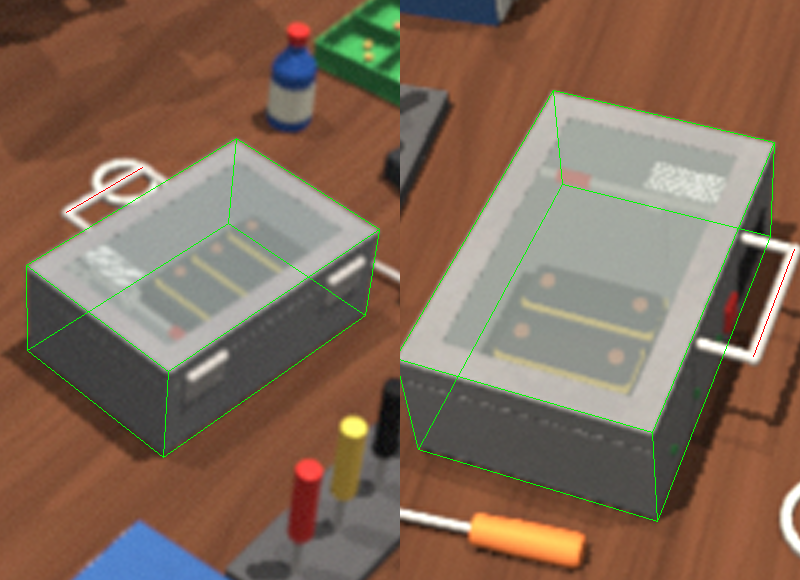

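The box fit lines up with both pictures, and the predicted bar lies on the handle. That puts the chest at (0.611, 0.101) with yaw -0.113, and the bar at (0.467, 0.118, 0.105). I'll turn the jaws to chest x and go above the bar.

Emit:
send_rows --plan '[{"offset": [0,0,0],"yaw": 0.1374},{"offset": [0,0,0],"yaw": 0.1374},{"offset": [0,0,0],"yaw": 0.1374},{"offset": [0,0,0],"yaw": 0.1374},{"offset": [0,0,0],"yaw": 0.1374},{"offset": [0,0,0],"yaw": 0.1374},{"offset": [0,0,0],"yaw": 0.1374},{"offset": [0,0,0],"yaw": 0.1374},{"offset": [0,0,0],"yaw": 0.1374},{"offset": [0,0,0],"yaw": 0.1374}]' --hand 0.65 --squeeze 15

```text
time: 1.8
tool_pos: [0.1601, 0.5, 0.2518]
tool_rot: [3.142, -0.0, 1.452]
contact_force: [-0.2, 1.3, -0.6]
opening: 0.0327
grip_force: 0.0
```

Emit:
send_rows --plan '[{"offset": [-29,29,0],"yaw": 0},{"offset": [-29,29,0],"yaw": 0},{"offset": [-29,29,0],"yaw": 0},{"offset": [-29,29,0],"yaw": 0},{"offset": [-29,29,0],"yaw": 0},{"offset": [-29,29,0],"yaw": 0},{"offset": [-29,29,0],"yaw": 0},{"offset": [-29,29,0],"yaw": 0},{"offset": [-29,29,0],"yaw": 0},{"offset": [-29,29,0],"yaw": 0},{"offset": [-29,29,0],"yaw": 0},{"offset": [-26,29,0],"yaw": 0},{"offset": [0,0,0],"yaw": 0},{"offset": [0,0,0],"yaw": 0}]'

```text
time: 3.2
tool_pos: [0.4669, 0.1175, 0.2515]
tool_rot: [-3.141, -0.0, 1.456]
contact_force: [-0.5, 0.8, 0.1]
opening: 0.0322
grip_force: 0.0
```

```bash
python3 - <<'E'
from h import *
v=np.load("chest.npy")
im=read_camera("wrist")[:,:,::-1].copy();i=camera_info("wrist");print(i)
for pts,col in(([[-.145,.055,.105],[-.145,-.055,.105]],(0,0,255)),([[-.1,.15,.12],[-.1,-.15,.12]],(0,255,0))):
    q=project(i,c2w(v,pts));print(q);cv2.line(im,*[tuple(int(z) for z in a) for a in q],col,1)
cv2.imwrite("pics/w1.png",im)
E
```

```text
{'vfov': 59.76720281817646, 'cx': 316.37888427449855, 'cy': 245.05318896549653, 'origin': array([0.47316548, 0.18218769, 0.38443337]), 'attitude': array([ 2.89555738e+00,  5.19915364e-04, -1.11675704e-01])}
[[317.65166341 155.68160811]
 [317.36792455 312.08075029]]
[[397.7597803  -15.2944068 ]
 [378.0515068  439.85539974]]
```

View pics/w1.png

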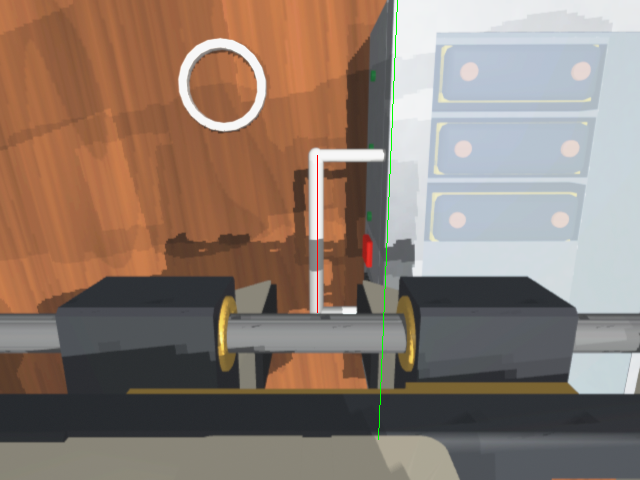

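The wrist view shows the bar from (317,155) to (317,310), within a pixel of the prediction. Descending and closing.

Emit:
send_rows --plan '[{"offset": [0,0,20],"yaw": 0},{"offset": [0,0,20],"yaw": 0},{"offset": [0,0,20],"yaw": 0},{"offset": [0,0,20],"yaw": 0},{"offset": [0,0,20],"yaw": 0},{"offset": [0,0,20],"yaw": 0},{"offset": [0,0,20],"yaw": 0},{"offset": [0,0,0],"yaw": 0},{"offset": [0,0,0],"yaw": 0}]'

```text
time: 4.15
tool_pos: [0.4665, 0.1189, 0.1122]
tool_rot: [-3.141, -0.0, 1.459]
contact_force: [-0.0, 0.6, 0.6]
opening: 0.032
grip_force: 0.0
```

Emit:
send_rows --plan '[{"offset": [0,0,0],"yaw": 0},{"offset": [0,0,0],"yaw": 0},{"offset": [0,0,0],"yaw": 0},{"offset": [0,0,0],"yaw": 0},{"offset": [0,0,0],"yaw": 0}]' --hand 1 --squeeze 25

```text
time: 4.65
tool_pos: [0.4666, 0.1181, 0.1123]
tool_rot: [-3.141, -0.0, 1.458]
contact_force: [-3.3, 1.3, 6.3]
opening: 0.0089
grip_force: 25.0
```

```bash
python3 - <<'E'
import numpy as np
r=np.hypot(.245,.01);a=np.arctan2(.01,.245)
th=np.r_[np.linspace(0,1.25,26)]
p=np.c_[-r*np.cos(th+a),r*np.sin(th+a)]*1000
print([[0,round(float(d[0]),1),round(float(-d[1]),1)] for d in np.diff(p,axis=0)]); print(p[0],p[-1])
E
```

```text
[[0, 0.8, -12.2], [0, 1.4, -12.2], [0, 2.0, -12.1], [0, 2.6, -12.0], [0, 3.2, -11.8], [0, 3.8, -11.7], [0, 4.4, -11.4], [0, 5.0, -11.2], [0, 5.5, -11.0], [0, 6.0, -10.7], [0, 6.6, -10.3], [0, 7.1, -10.0], [0, 7.6, -9.6], [0, 8.0, -9.3], [0, 8.5, -8.8], [0, 8.9, -8.4], [0, 9.3, -7.9], [0, 9.7, -7.5], [0, 10.1, -7.0], [0, 10.4, -6.5], [0, 10.7, -5.9], [0, 11.0, -5.4], [0, 11.3, -4.8], [0, 11.5, -4.3], [0, 11.7, -3.7]]
[-245.   10.] [-67.76413259 235.65445537]
```

Emit:
send_rows --plan '[{"offset": [0,0.8,-12.2],"yaw": 0},{"offset": [0,1.4,-12.2],"yaw": 0},{"offset": [0,2.0,-12.1],"yaw": 0},{"offset": [0,2.6,-12.0],"yaw": 0},{"offset": [0,3.2,-11.8],"yaw": 0},{"offset": [0,3.8,-11.7],"yaw": 0},{"offset": [0,4.4,-11.4],"yaw": 0},{"offset": [0,5.0,-11.2],"yaw": 0},{"offset": [0,5.5,-11.0],"yaw": 0},{"offset": [0,6.0,-10.7],"yaw": 0},{"offset": [0,6.6,-10.3],"yaw": 0},{"offset": [0,7.1,-10.0],"yaw": 0}]'

```text
time: 5.85
tool_pos: [0.5122, 0.113, 0.2479]
tool_rot: [-3.134, 0.0, 1.458]
contact_force: [-9.1, 2.8, 2.4]
opening: 0.0089
grip_force: 25.0
```

Emit:
send_rows --plan '[{"offset": [0,7.6,-9.6],"yaw": 0},{"offset": [0,8.0,-9.3],"yaw": 0},{"offset": [0,8.5,-8.8],"yaw": 0},{"offset": [0,8.9,-8.4],"yaw": 0},{"offset": [0,9.3,-7.9],"yaw": 0},{"offset": [0,9.7,-7.5],"yaw": 0},{"offset": [0,10.1,-7.0],"yaw": 0},{"offset": [0,10.4,-6.5],"yaw": 0},{"offset": [0,10.7,-5.9],"yaw": 0},{"offset": [0,11.0,-5.4],"yaw": 0},{"offset": [0,11.3,-4.8],"yaw": 0},{"offset": [0,11.5,-4.3],"yaw": 0},{"offset": [0,0,0],"yaw": 0}]'

```text
time: 7.15
tool_pos: [0.632, 0.0996, 0.3365]
tool_rot: [3.138, -0.001, 1.458]
contact_force: [-3.8, 0.1, 10.9]
opening: 0.0095
grip_force: 25.0
```

Emit:
send_rows --plan '[{"offset": [0,5.9,-1.9],"yaw": 0},{"offset": [0,5.9,-1.8],"yaw": 0},{"offset": [0,2.4,-0.7],"yaw": 0},{"offset": [0,1.0,-0.2],"yaw": 0},{"offset": [0,0,0],"yaw": 0},{"offset": [0,0,0],"yaw": 0}]'

```text
time: 7.75
tool_pos: [0.6451, 0.0981, 0.3403]
tool_rot: [-3.141, -0.001, 1.458]
contact_force: [-6.3, 2.0, 9.1]
opening: 0.0086
grip_force: 25.0
```

Emit:
send_rows --plan '[{"offset": [0,1.5,-0.3],"yaw": 0},{"offset": [0,1.5,-0.3],"yaw": 0},{"offset": [0,0,0],"yaw": 0},{"offset": [0,0,0],"yaw": 0}]'

```text
time: 8.15
tool_pos: [0.6453, 0.0981, 0.3404]
tool_rot: [-3.133, 0.0, 1.459]
contact_force: [-19.4, 2.0, 10.0]
opening: 0.0091
grip_force: 25.0
```

Pushing further raised the force to 19 N with no motion, so the lid is at its stop. I'll take off the pressure, release and back away.

Emit:
send_rows --plan '[{"offset": [0,-3,0.6],"yaw": 0},{"offset": [0,0,0],"yaw": 0}]'

```text
time: 8.35
tool_pos: [0.6451, 0.0981, 0.3403]
tool_rot: [3.142, -0.001, 1.458]
contact_force: [-7.6, 1.1, 8.1]
opening: 0.0094
grip_force: 25.0
```

Emit:
send_rows --plan '[{"offset": [0,0,0],"yaw": 0},{"offset": [0,0,0],"yaw": 0},{"offset": [0,0,0],"yaw": 0},{"offset": [0,0,0],"yaw": 0},{"offset": [0,0,-10],"yaw": 0},{"offset": [0,0,-20],"yaw": 0},{"offset": [0,0,-20],"yaw": 0},{"offset": [0,0,-20],"yaw": 0},{"offset": [0,0,0],"yaw": 0}]' --hand 0.65

```text
time: 9.25
tool_pos: [0.647, 0.0976, 0.412]
tool_rot: [3.135, -0.001, 1.458]
contact_force: [0.7, 0.4, 1.1]
opening: 0.0323
grip_force: 0.0
```

Emit:
send_rows --plan '[{"offset": [0,-30,0],"yaw": 0},{"offset": [0,-40,0],"yaw": 0},{"offset": [0,-40,0],"yaw": 0},{"offset": [0,-40,0],"yaw": 0},{"offset": [0,-40,0],"yaw": 0},{"offset": [0,0,0],"yaw": 0},{"offset": [0,0,0],"yaw": 0}]'

```text
time: 9.95
tool_pos: [0.4571, 0.1191, 0.4085]
tool_rot: [3.14, -0.0, 1.458]
contact_force: [-0.1, 0.2, 0.3]
opening: 0.0316
grip_force: 0.0
```

```bash
cat > ov.py <<'E'
from h import *
import sys
# overlay lid & rod for given angles; args: name th rod
def geo(th,ro):
    v=np.load("chest.npy")
    L=lambda x,y,z:[.1-x*np.cos(th)+z*np.sin(th)*1 if 0 else .1-x*np.cos(th)+z*np.sin(th),y,.095+x*np.sin(th)+z*np.cos(th)]
    lid=c2w(v,[L(0,-.15,0),L(.2,-.15,0),L(.2,.15,0),L(0,.15,0)])
    bar=c2w(v,[L(.245,-.055,.01),L(.245,.055,.01)])
    rod=c2w(v,[[-.08+d*np.cos(ro),-.085,.091+d*np.sin(ro)] for d in(0,.121,.151,.165)])
    return lid,bar,rod
def draw(c,th,ro):
    im=read_camera(c)[:,:,::-1].copy();i=camera_info(c)
    s=3;im0=cv2.resize(im,None,fx=s,fy=s,interpolation=cv2.INTER_CUBIC);im=im0.copy()
    for P,col,cl in zip(geo(th,ro),((0,255,0),(0,0,255),(255,255,0)),(True,False,False)):
        cv2.polylines(im,[np.int32(project(i,P)*s+1)],cl,col,1)
    x,y=np.int32(project(i,c2w(np.load("chest.npy"),[[-.02,-.0,.16]]))[0]*s)
    x0=max(0,x-200);y0=max(0,y-300)
    return im[y0:y0+590,x0:x0+400]
if __name__=="__main__":
    n,th,ro=sys.argv[1],float(sys.argv[2]),float(sys.argv[3])
    a=[draw(c,th,ro) for c in("scene","side")]
    h=min(x.shape[0] for x in a)
    cv2.imwrite(f"pics/{n}.png",np.hstack([x[:h] for x in a]))
    s=status.observe();print(s["time"],s["tool_pos"],s["qpos"])
E
python3 ov.py open 1.26 0
```

```text
10.05 [0.45835645 0.11890214 0.40798924] [ 9.17875844e-02  1.69529685e-01  1.33372065e+00 -3.68147040e-05
  1.63818168e+00  2.05045419e-01]
```

View pics/open.png

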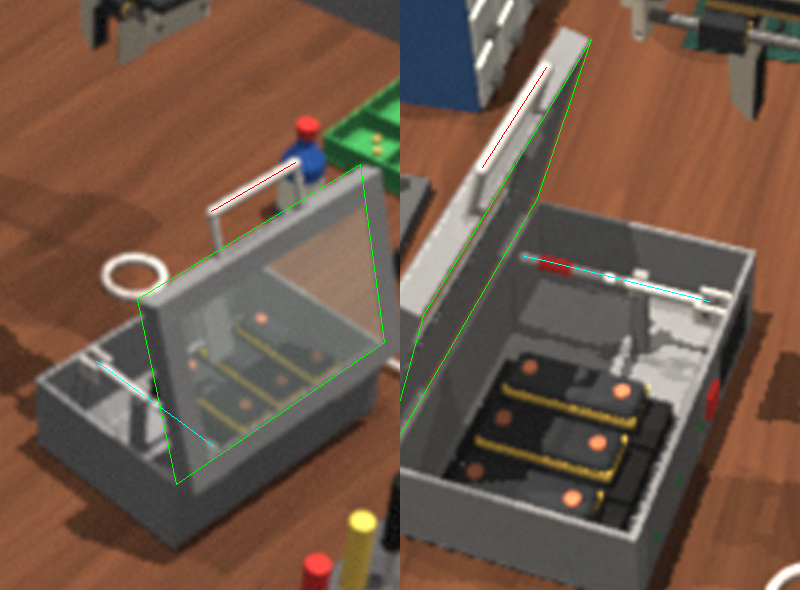

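The lid stands open on the predicted outline and the rod lies on the predicted line. The clip post is at about (640,285) in the side crop, roughly 60 mm from the pivot at (708,300). I'll turn the jaws across the rod and take a close wrist view.

Emit:
send_rows --plan '[{"offset": [0,0,0],"yaw": -0.1428},{"offset": [0,0,0],"yaw": -0.1428},{"offset": [0,0,0],"yaw": -0.1428},{"offset": [0,0,0],"yaw": -0.1428},{"offset": [0,0,0],"yaw": -0.1428},{"offset": [0,0,0],"yaw": -0.1428},{"offset": [0,0,0],"yaw": -0.1428},{"offset": [0,0,0],"yaw": -0.1428},{"offset": [0,0,0],"yaw": -0.1428},{"offset": [0,0,0],"yaw": -0.1428},{"offset": [0,0,0],"yaw": -0.1428},{"offset": [0,-42,0],"yaw": 0},{"offset": [0,-42,0],"yaw": 0},{"offset": [-20,0,30],"yaw": 0},{"offset": [-20,0,30],"yaw": 0},{"offset": [-20,0,30],"yaw": 0},{"offset": [-20,0,30],"yaw": 0},{"offset": [-20,0,20],"yaw": 0},{"offset": [0,0,0],"yaw": 0},{"offset": [0,0,0],"yaw": 0}]' --hand 0.5

```text
time: 12.05
tool_pos: [0.5479, 0.024, 0.2674]
tool_rot: [3.142, -0.002, 3.028]
contact_force: [0.7, -0.7, 0.5]
opening: 0.0457
grip_force: 0.0
```

```bash
python3 - <<'E'
from h import *
v=np.load("chest.npy");s=status.observe();p=s["tool_pos"]
im=read_camera("wrist")[:,:,::-1].copy();i=camera_info("wrist")
for d in range(0,170,10):
    q=project(i,c2w(v,[[-.08+d/1000,-.085,.091]]))[0];print(d,q.round(0))
    cv2.circle(im,tuple(int(a) for a in q),1,(255,255,0) if d%50 else (0,255,0),-1)
cv2.imwrite("pics/w2.png",im)
a=v[2];d=p[:2]-v[:2];print(np.cos(a)*d[0]+np.sin(a)*d[1],-np.sin(a)*d[0]+np.cos(a)*d[1],p[2],s["tool_rot"],s["opening"])
E
```

```text
0 [316. 195.]
10 [316. 208.]
20 [316. 221.]
30 [316. 234.]
40 [316. 247.]
50 [316. 259.]
60 [316. 272.]
70 [316. 284.]
80 [316. 296.]
90 [316. 308.]
100 [316. 319.]
110 [316. 331.]
120 [316. 342.]
130 [316. 353.]
140 [316. 364.]
150 [316. 375.]
160 [316. 386.]
-0.05367550263930844 -0.0839673041224737 0.2673832658250448 [ 3.14152724e+00 -2.20651557e-03  3.02803515e+00] 0.04572360992539598
```

View pics/w2.png

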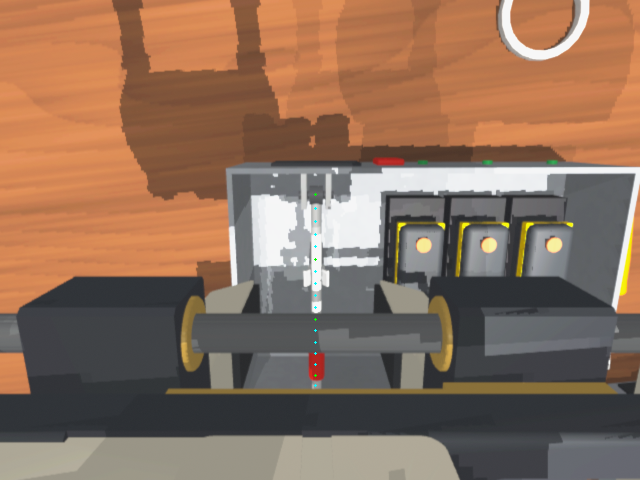

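The wrist view shows the bracket ending near row 209, about 11 mm from the pivot, and the clip at rows 268–288, 58–73 mm. The sleeve is red, near row 365. An upright gripper can't reach the sleeve under the lid, so I'll grip the bare rod 36 mm from the pivot, then re-grip further out once the rod is up.

Emit:
send_rows --plan '[{"offset": [-9.5,-1,20],"yaw": 0},{"offset": [0,0,20],"yaw": 0},{"offset": [0,0,20],"yaw": 0},{"offset": [0,0,20],"yaw": 0},{"offset": [0,0,20],"yaw": 0},{"offset": [0,0,20],"yaw": 0},{"offset": [0,0,20],"yaw": 0},{"offset": [0,0,15],"yaw": 0},{"offset": [0,0,15],"yaw": 0},{"offset": [0,0,0],"yaw": 0},{"offset": [0,0,0],"yaw": 0}]'

```text
time: 13.2
tool_pos: [0.5573, 0.0223, 0.0997]
tool_rot: [3.141, 0.002, 3.029]
contact_force: [0.4, -0.1, -0.5]
opening: 0.046
grip_force: 0.0
```

Emit:
send_rows --plan '[{"offset": [0,0,0],"yaw": 0},{"offset": [0,0,0],"yaw": 0},{"offset": [0,0,0],"yaw": 0},{"offset": [0,0,0],"yaw": 0},{"offset": [0,0,0],"yaw": 0},{"offset": [0,0,0],"yaw": 0}]' --hand 1 --squeeze 20

```text
time: 13.8
tool_pos: [0.5569, 0.0225, 0.0984]
tool_rot: [3.141, 0.0, 3.028]
contact_force: [-0.3, 1.3, -0.3]
opening: 0.0069
grip_force: 20.0
```

```bash
python3 - <<'E'
import numpy as np
def arc(d,t0,t1,n):
    t=np.linspace(t0,t1,n+1);p=np.c_[d*np.cos(t),d*np.sin(t)];D=np.diff(p,axis=0)
    print(d,[[round(float(-a),1),0,round(float(-b),1)] for a,b in D],(p[-1]-p[0]).round(1))
arc(36,0,.75,15)
E
```

```text
36 [[0.0, 0, -1.8], [0.1, 0, -1.8], [0.2, 0, -1.8], [0.3, 0, -1.8], [0.4, 0, -1.8], [0.5, 0, -1.7], [0.6, 0, -1.7], [0.7, 0, -1.7], [0.7, 0, -1.6], [0.8, 0, -1.6], [0.9, 0, -1.6], [1.0, 0, -1.5], [1.1, 0, -1.5], [1.1, 0, -1.4], [1.2, 0, -1.3]] [-9.7 24.5]
```

Emit:
send_rows --plan '[{"offset": [0,0,-1.8],"yaw": 0},{"offset": [0.1,0,-1.8],"yaw": 0},{"offset": [0.2,0,-1.8],"yaw": 0},{"offset": [0.3,0,-1.8],"yaw": 0},{"offset": [0.4,0,-1.8],"yaw": 0},{"offset": [0.5,0,-1.7],"yaw": 0},{"offset": [0.6,0,-1.7],"yaw": 0},{"offset": [0.7,0,-1.7],"yaw": 0},{"offset": [0.7,0,-1.6],"yaw": 0},{"offset": [0.8,0,-1.6],"yaw": 0},{"offset": [0.9,0,-1.6],"yaw": 0},{"offset": [1.0,0,-1.5],"yaw": 0},{"offset": [1.1,0,-1.5],"yaw": 0},{"offset": [1.1,0,-1.4],"yaw": 0},{"offset": [1.2,0,-1.3],"yaw": 0},{"offset": [0,0,0],"yaw": 0}]'

```text
time: 15.4
tool_pos: [0.5482, 0.0234, 0.1237]
tool_rot: [3.141, 0.003, 3.029]
contact_force: [4.3, 3.6, -7.1]
opening: 0.0074
grip_force: 20.0
```

```bash
python3 ov.py rod1 1.26 0.75
```

```text
15.5 [0.5481751  0.02339982 0.12371801] [-9.72546680e-02  5.16392836e-01  1.63225236e+00  4.80822180e-04
  9.90185708e-01 -1.55522955e+00]
```

View pics/rod1.png

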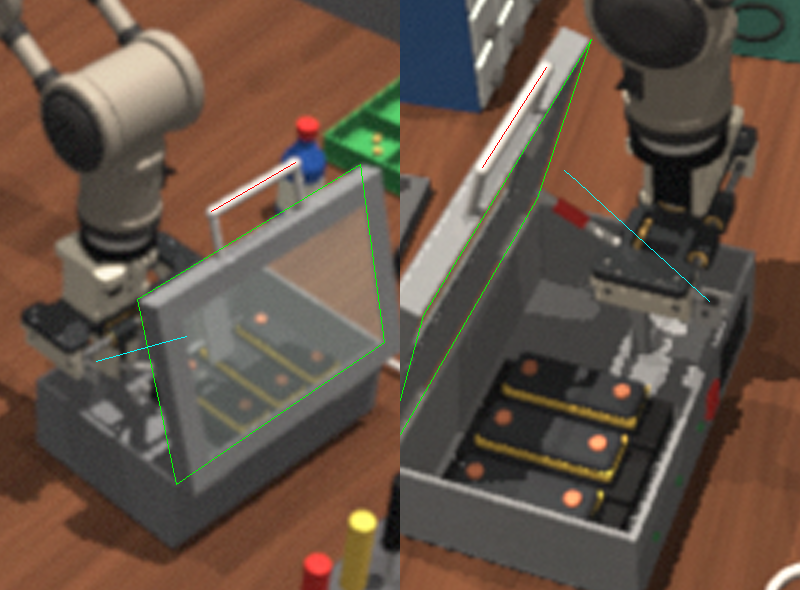

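The rod is out of the clip, but it sits lower than commanded: the sleeve is at crop (572,214), below the 0.75 line. It slipped in the jaws, so I'll measure its angle.

```bash
cat > rodang.py <<'E'
from h import *
v=np.load("chest.npy")
def grip(ro,d=.136): return c2w(v,[[-.08+d*np.cos(ro),-.085,.091+d*np.sin(ro)]])
def measure():
    im=read_camera("side");i=camera_info("side")
    hsv=cv2.cvtColor(im,cv2.COLOR_RGB2HSV)
    m=(((hsv[...,0]<8)|(hsv[...,0]>172))&(hsv[...,1]>140)&(hsv[...,2]>60)).astype(np.uint8)
    path=np.array([project(i,grip(t))[0] for t in np.linspace(0,1.25,251)])
    n,l,st,ce=cv2.connectedComponentsWithStats(m)
    for k in range(1,n):
        dd=np.linalg.norm(path-ce[k],axis=1);j=dd.argmin()
        if dd[j]<12 and st[k][4]>8: print("red",ce[k].round(1),st[k][4],"rod angle",round(j*.005,3),"off",dd[j].round(1))
if __name__=="__main__":
    measure()
    s=status.observe();p=s["tool_pos"];a=v[2];d=p[:2]-v[:2]
    x=np.cos(a)*d[0]+np.sin(a)*d[1];y=-np.sin(a)*d[0]+np.cos(a)*d[1]
    print("grasp rel pivot mm",1e3*(x+.08),1e3*(y+.085),1e3*(p[2]-.006-.091),"angle",np.arctan2(p[2]-.097,x+.08))
E
python3 rodang.py
```

```text
red [284.9 233.6] 60 rod angle 0.505 off 0.1
grasp rel pivot mm 26.702821156009776 0.5061297790759645 26.72511097973383 angle 0.7858153575792152
```

Rod is at 0.505. I'll re-grip at 70 mm from the pivot, firmer.

Emit:
send_rows --plan '[{"offset": [0,0,0],"yaw": 0},{"offset": [0,0,0],"yaw": 0},{"offset": [0,0,0],"yaw": 0},{"offset": [0,0,0],"yaw": 0},{"offset": [-8,0,-7.2],"yaw": 0},{"offset": [-9,0,0],"yaw": 0},{"offset": [-9,0,0],"yaw": 0},{"offset": [-8.6,-0.5,0],"yaw": 0},{"offset": [0,0,0],"yaw": 0},{"offset": [0,0,0],"yaw": 0}]' --hand 0.65

```text
time: 16.55
tool_pos: [0.5814, 0.0189, 0.1296]
tool_rot: [3.142, -0.001, 3.029]
contact_force: [-0.1, 0.4, 0.5]
opening: 0.0322
grip_force: 0.0
```

Emit:
send_rows --plan '[{"offset": [0,0,0],"yaw": 0},{"offset": [0,0,0],"yaw": 0},{"offset": [0,0,0],"yaw": 0},{"offset": [0,0,0],"yaw": 0},{"offset": [0,0,0],"yaw": 0}]' --hand 1 --squeeze 50

```text
time: 17.05
tool_pos: [0.5815, 0.0197, 0.1302]
tool_rot: [3.14, -0.0, 3.029]
contact_force: [0.5, 3.9, 0.1]
opening: 0.0065
grip_force: 50.0
```

```bash
python3 rodang.py; python3 - <<'E'
import numpy as np
t=np.linspace(.505,.922,13);p=70*np.c_[np.cos(t),np.sin(t)]
print([[round(float(-a),1),0,round(float(-b),1)] for a,b in np.diff(p,axis=0)])
E
```

```text
red [283.8 232.7] 47 rod angle 0.51 off 1.4
grasp rel pivot mm 60.28669649487574 0.5579744325690389 33.18177074177384 angle 0.503149916938102
[[1.2, 0, -2.1], [1.3, 0, -2.1], [1.4, 0, -2.0], [1.4, 0, -2.0], [1.5, 0, -1.9], [1.6, 0, -1.9], [1.6, 0, -1.8], [1.7, 0, -1.8], [1.7, 0, -1.7], [1.8, 0, -1.6], [1.9, 0, -1.6], [1.9, 0, -1.5]]
```

Emit:
send_rows --plan '[{"offset": [1.2,0,-2.1],"yaw": 0},{"offset": [1.3,0,-2.1],"yaw": 0},{"offset": [1.4,0,-2.0],"yaw": 0},{"offset": [1.4,0,-2.0],"yaw": 0},{"offset": [1.5,0,-1.9],"yaw": 0},{"offset": [1.6,0,-1.9],"yaw": 0},{"offset": [1.6,0,-1.8],"yaw": 0},{"offset": [1.7,0,-1.8],"yaw": 0},{"offset": [1.7,0,-1.7],"yaw": 0},{"offset": [1.8,0,-1.6],"yaw": 0},{"offset": [1.9,0,-1.6],"yaw": 0},{"offset": [1.9,0,-1.5],"yaw": 0},{"offset": [0,0,0],"yaw": 0},{"offset": [0,0,0],"yaw": 0}]'

```text
time: 18.5
tool_pos: [0.5629, 0.0217, 0.151]
tool_rot: [3.14, 0.0, 3.029]
contact_force: [3.9, 5.2, -8.2]
opening: 0.0067
grip_force: 50.0
```

```bash
python3 rodang.py
```

```text
red [293.7 224.4] 43 rod angle 0.825 off 1.7
grasp rel pivot mm 41.55207046098584 0.4794170083329552 54.0162025306477 angle 0.9150873783122832
```

Emit:
send_rows --plan '[{"offset": [0,0,0],"yaw": 0},{"offset": [0,0,0],"yaw": 0},{"offset": [0,0,0],"yaw": 0},{"offset": [0,0,0],"yaw": 0},{"offset": [15,0,-20],"yaw": 0},{"offset": [30,0,-30],"yaw": 0},{"offset": [40,0,-30],"yaw": 0},{"offset": [0,0,0],"yaw": 0},{"offset": [0,0,0],"yaw": 0}]' --hand 0.65

```text
time: 19.45
tool_pos: [0.4784, 0.0305, 0.2333]
tool_rot: [-3.142, 0.003, 3.029]
contact_force: [0.7, 0.3, -1.4]
opening: 0.032
grip_force: 0.0
```

```bash
python3 rodang.py; python3 ov.py rod2 1.26 0.922
```

```text
red [295.5 226.2] 72 rod angle 0.845 off 0.8
grasp rel pivot mm -43.1777023416971 -0.2881756503521765 135.27272967423153 angle 1.8797643365167631
19.6 [0.47865165 0.03045364 0.23118763] [-9.64381693e-02  2.78778088e-01  1.67591210e+00  3.33143356e-06
  1.18811646e+00 -1.55401138e+00]
```

View pics/rod2.png

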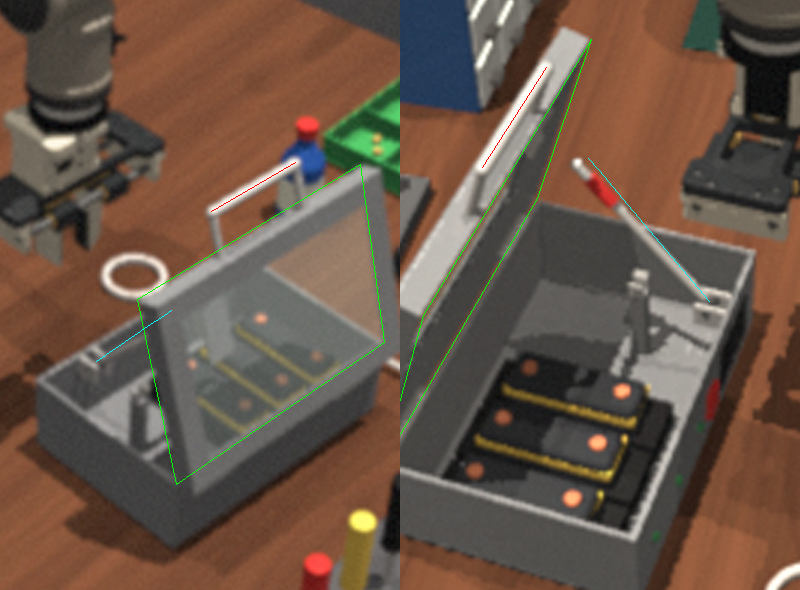

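The rod stands alone at about 0.845, with its tip at crop (580,163). Geometrically the gripper body's corner blocks rod angles above about 0.88 in a mid-pad grip. I'll re-grip close to the pivot with the fingertips.

Emit:
send_rows --plan '[{"offset": [-24,0,0],"yaw": 0},{"offset": [-24,0,0],"yaw": 0},{"offset": [-23.4,-0.3,0],"yaw": 0},{"offset": [0,0,20],"yaw": 0},{"offset": [0,0,20],"yaw": 0},{"offset": [0,0,20],"yaw": 0},{"offset": [0,0,18],"yaw": 0},{"offset": [0,0,10.8],"yaw": 0},{"offset": [0,0,0],"yaw": 0},{"offset": [0,0,0],"yaw": 0},{"offset": [0,0,0],"yaw": 0}]'

```text
time: 20.7
tool_pos: [0.5498, 0.0222, 0.1441]
tool_rot: [3.142, 0.002, 3.029]
contact_force: [0.9, -1.2, -0.6]
opening: 0.0324
grip_force: 0.0
```

Emit:
send_rows --plan '[{"offset": [0,0,0],"yaw": 0},{"offset": [0,0,0],"yaw": 0},{"offset": [0,0,0],"yaw": 0},{"offset": [0,0,0],"yaw": 0},{"offset": [0,0,0],"yaw": 0}]' --hand 1 --squeeze 50

```text
time: 21.2
tool_pos: [0.5494, 0.0232, 0.1436]
tool_rot: [3.14, 0.001, 3.029]
contact_force: [0.4, 4.9, 2.1]
opening: 0.0061
grip_force: 50.0
```

```bash
python3 rodang.py
```

```text
red [295.5 226.3] 74 rod angle 0.84 off 0.8
grasp rel pivot mm 27.933839838713205 0.512536663702115 46.632273022951644 angle 1.0310949542521868
```

Emit:
send_rows --plan '[{"offset": [0.8,0,-0.7],"yaw": 0},{"offset": [0.8,0,-0.7],"yaw": 0},{"offset": [0.8,0,-0.6],"yaw": 0},{"offset": [0.8,0,-0.6],"yaw": 0},{"offset": [0,0,0],"yaw": 0},{"offset": [0,0,0],"yaw": 0}]'

```text
time: 21.85
tool_pos: [0.5471, 0.0235, 0.1456]
tool_rot: [3.14, 0.002, 3.029]
contact_force: [4.4, 4.8, -6.6]
opening: 0.0062
grip_force: 50.0
```

```bash
python3 rodang.py
```

```text
red [297.6 225.2] 73 rod angle 0.895 off 0.7
grasp rel pivot mm 25.59482663505816 0.4534453104867858 48.59831192635447 angle 1.086048252400153
```

Emit:
send_rows --plan '[{"offset": [0.6,0,-0.5],"yaw": 0},{"offset": [0.6,0,-0.5],"yaw": 0},{"offset": [0,0,0],"yaw": 0},{"offset": [0,0,0],"yaw": 0}]'

```text
time: 22.3
tool_pos: [0.5459, 0.0236, 0.1464]
tool_rot: [3.14, 0.002, 3.029]
contact_force: [5.3, 5.0, -7.6]
opening: 0.0066
grip_force: 50.0
```

```bash
python3 rodang.py
```

```text
red [298.5 224.9] 69 rod angle 0.92 off 0.7
grasp rel pivot mm 24.393043848577335 0.4796000800921657 49.44365607081111 angle 1.1124825938392375
```

Emit:
send_rows --plan '[{"offset": [0,0,0],"yaw": 0},{"offset": [0,0,0],"yaw": 0},{"offset": [0,0,0],"yaw": 0},{"offset": [0,0,0],"yaw": 0},{"offset": [10,0,-20],"yaw": 0},{"offset": [30,0,-30],"yaw": 0},{"offset": [30,0,-30],"yaw": 0},{"offset": [30,0,-30],"yaw": 0},{"offset": [0,0,0],"yaw": 0},{"offset": [0,0,0],"yaw": 0}]' --hand 0.65

```text
time: 23.35
tool_pos: [0.4455, 0.034, 0.2578]
tool_rot: [-3.142, 0.003, 3.029]
contact_force: [-0.1, -0.4, -0.1]
opening: 0.0318
grip_force: 0.0
```

```bash
python3 rodang.py; cat >wr.py <<'E'
from h import *
v=np.load("chest.npy");im=read_camera("wrist")[:,:,::-1].copy();i=camera_info("wrist")
o=[]
for t in(.87,.922,.97):
    P=c2w(v,[[-.08+d*np.cos(t),-.085,.091+d*np.sin(t)] for d in(0,.121,.136,.151,.165)])
    q=project(i,P);print(t,q.round(1).tolist())
hsv=cv2.cvtColor(im,cv2.COLOR_BGR2HSV)
m=(((hsv[...,0]<6)|(hsv[...,0]>174))&(hsv[...,1]>180)&(hsv[...,2]>60)).astype(np.uint8)
n,l,st,ce=cv2.connectedComponentsWithStats(m)
print([(ce[k].round(1).tolist(),st[k].tolist()) for k in range(1,n) if st[k][4]>60])
cv2.imwrite("pics/w3.png",im)
E
python3 wr.py; python3 ov.py rod3 1.26 0.922
```

```text
red [298.3 224.6] 71 rod angle 0.92 off 0.4
grasp rel pivot mm -76.39437220399174 -0.5708959337150238 159.85740628761312 angle 2.016600593731619
0.87 [[317.9, 329.2], [318.2, 514.7], [318.2, 545.2], [318.3, 578.0], [318.3, 610.8]]
0.922 [[317.9, 329.2], [318.2, 513.8], [318.3, 544.8], [318.3, 578.4], [318.4, 612.3]]
0.97 [[317.9, 329.2], [318.3, 512.2], [318.3, 543.7], [318.4, 577.9], [318.5, 612.7]]
[([386.9, 280.1], [373, 275, 26, 14, 255])]
23.55 [0.44559428 0.03395102 0.25578777] [-9.57771601e-02  1.96038735e-01  1.71506793e+00  2.87699525e-05
  1.23254932e+00 -1.55340315e+00]
```

View pics/rod3.png

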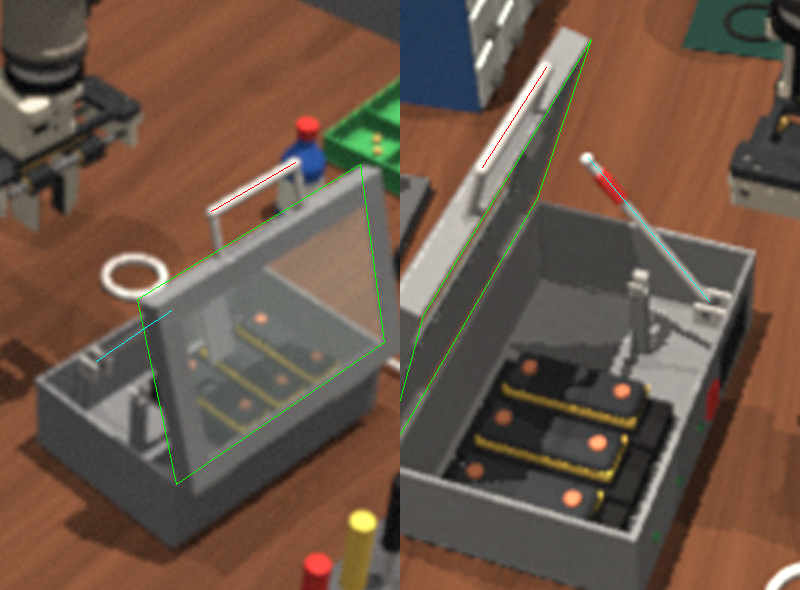

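The rod lies on the 0.922 line with its tip at crop (587,159). Going back to the handle.

Emit:
send_rows --plan '[{"offset": [0,0,-39],"yaw": 0},{"offset": [0,0,-39],"yaw": 0},{"offset": [0,0,-39],"yaw": 0},{"offset": [0,0,-39],"yaw": 0},{"offset": [0,0,0],"yaw": 0.1428},{"offset": [0,0,0],"yaw": 0.1428},{"offset": [0,0,0],"yaw": 0.1428},{"offset": [0,0,0],"yaw": 0.1428},{"offset": [0,0,0],"yaw": 0.1428},{"offset": [0,0,0],"yaw": 0.1428},{"offset": [0,0,0],"yaw": 0.1428},{"offset": [0,0,0],"yaw": 0.1428},{"offset": [0,0,0],"yaw": 0.1428},{"offset": [0,0,0],"yaw": 0.1428},{"offset": [0,0,0],"yaw": 0.1428},{"offset": [28,0,0],"yaw": 0},{"offset": [29,0,0],"yaw": 0},{"offset": [29,0,0],"yaw": 0},{"offset": [0,0,0],"yaw": 0}]' --hand 0.6

```text
time: 25.45
tool_pos: [0.4557, 0.1219, 0.4115]
tool_rot: [-3.139, -0.001, 1.461]
contact_force: [-0.7, -0.6, 0.8]
opening: 0.0371
grip_force: 0.0
```

Emit:
send_rows --plan '[{"offset": [0,32,0],"yaw": 0},{"offset": [0,32,0],"yaw": 0},{"offset": [0,32,0],"yaw": 0},{"offset": [0,32,0],"yaw": 0},{"offset": [0,32,0],"yaw": 0},{"offset": [0,31,0],"yaw": 0},{"offset": [0,0,0],"yaw": 0},{"offset": [0,0,0],"yaw": 0},{"offset": [0,0,0],"yaw": 0}]'

```text
time: 26.35
tool_pos: [0.6443, 0.0978, 0.413]
tool_rot: [-3.141, -0.0, 1.458]
contact_force: [-0.4, 0.5, 0.1]
opening: 0.0366
grip_force: 0.0
```

Emit:
send_rows --plan '[{"offset": [0,0.5,15],"yaw": 0},{"offset": [0,0,15],"yaw": 0},{"offset": [0,0,15],"yaw": 0},{"offset": [0,0,15],"yaw": 0},{"offset": [0,0,12.5],"yaw": 0},{"offset": [0,0,0],"yaw": 0},{"offset": [0,0,0],"yaw": 0}]'

```text
time: 27.05
tool_pos: [0.6448, 0.0981, 0.3418]
tool_rot: [3.14, -0.0, 1.458]
contact_force: [0.3, -0.7, 0.6]
opening: 0.0364
grip_force: 0.0
```

Emit:
send_rows --plan '[{"offset": [0,0,0],"yaw": 0},{"offset": [0,0,0],"yaw": 0},{"offset": [0,0,0],"yaw": 0},{"offset": [0,0,0],"yaw": 0},{"offset": [0,0,0],"yaw": 0}]' --hand 1 --squeeze 25

```text
time: 27.55
tool_pos: [0.645, 0.098, 0.3407]
tool_rot: [-3.141, -0.0, 1.458]
contact_force: [-3.1, 1.2, 2.5]
opening: 0.0088
grip_force: 25.0
```

```bash
python3 rodang.py | head -1; python3 - <<'E'
import numpy as np
r=np.hypot(.245,.01);a=np.arctan2(.01,.245)
th=np.r_[np.linspace(1.26,.96,16),np.linspace(.945,.885,5)]
p=np.c_[-r*np.cos(th+a),r*np.sin(th+a)]*1000
print([[0,round(float(d[0]),1),round(float(-d[1]),1)] for d in np.diff(p,axis=0)])
E
```

```text
red [298.2 224.8] 66 rod angle 0.915 off 0.5
[[0, -4.7, 1.4], [0, -4.7, 1.4], [0, -4.7, 1.5], [0, -4.6, 1.6], [0, -4.6, 1.7], [0, -4.6, 1.8], [0, -4.5, 1.9], [0, -4.5, 2.0], [0, -4.4, 2.1], [0, -4.4, 2.2], [0, -4.3, 2.3], [0, -4.3, 2.4], [0, -4.3, 2.4], [0, -4.2, 2.5], [0, -4.2, 2.6], [0, -3.1, 2.0], [0, -3.1, 2.1], [0, -3.0, 2.1], [0, -3.0, 2.1], [0, -3.0, 2.2]]
```

Handle held again. Lowering in two stages, first to 0.96.

Emit:
send_rows --plan '[{"offset": [0,-4.7,1.4],"yaw": 0},{"offset": [0,-4.7,1.4],"yaw": 0},{"offset": [0,-4.7,1.5],"yaw": 0},{"offset": [0,-4.6,1.6],"yaw": 0},{"offset": [0,-4.6,1.7],"yaw": 0},{"offset": [0,-4.6,1.8],"yaw": 0},{"offset": [0,-4.5,1.9],"yaw": 0},{"offset": [0,-4.5,2.0],"yaw": 0},{"offset": [0,-4.4,2.1],"yaw": 0},{"offset": [0,-4.4,2.2],"yaw": 0},{"offset": [0,-4.3,2.3],"yaw": 0},{"offset": [0,-4.3,2.4],"yaw": 0},{"offset": [0,-4.3,2.4],"yaw": 0},{"offset": [0,-4.2,2.5],"yaw": 0},{"offset": [0,-4.2,2.6],"yaw": 0},{"offset": [0,0,0],"yaw": 0},{"offset": [0,0,0],"yaw": 0}]'

```text
time: 29.3
tool_pos: [0.5784, 0.1056, 0.3103]
tool_rot: [-3.14, 0.0, 1.458]
contact_force: [-2.0, -0.4, -1.3]
opening: 0.0091
grip_force: 25.0
```

```bash
cat > lid.py <<'E'
from h import *
v=np.load("chest.npy");s=status.observe();p=s["tool_pos"];a=v[2];d=p[:2]-v[:2]
x=np.cos(a)*d[0]+np.sin(a)*d[1]
print("lid",np.arctan2(p[2]-.006-.095,.1-x)-.0408,"r",np.hypot(p[2]-.101,.1-x),s["contact_force"],s["opening"])
E
python3 lid.py;python3 rodang.py|head -1
```

```text
lid 0.9654956759514477 r 0.24774013845863144 [-1.97115747 -0.39797661 -1.34113294] 0.009102658834264686
grasp rel pivot mm 47.64405777312959 85.57588502216589 213.4159157592578 angle 1.3511528485504658
```

Emit:
send_rows --plan '[{"offset": [0,-3.1,2.0],"yaw": 0},{"offset": [0,-3.1,2.1],"yaw": 0},{"offset": [0,0,0],"yaw": 0},{"offset": [0,0,0],"yaw": 0}]'

```text
time: 29.75
tool_pos: [0.5723, 0.1063, 0.3062]
tool_rot: [-3.141, -0.0, 1.458]
contact_force: [-1.4, -0.1, -1.2]
opening: 0.0087
grip_force: 25.0
```

```bash
python3 lid.py
```

```text
lid 0.9358079741364018 r 0.24768380571098358 [-1.35414839 -0.14470469 -1.19837819] 0.00866305699944449
```

Emit:
send_rows --plan '[{"offset": [0,-1.5,1.0],"yaw": 0},{"offset": [0,-1.5,1.1],"yaw": 0},{"offset": [0,0,0],"yaw": 0},{"offset": [0,0,0],"yaw": 0}]'

```text
time: 30.15
tool_pos: [0.5696, 0.1066, 0.3044]
tool_rot: [-3.142, -0.0, 1.458]
contact_force: [-0.7, 0.5, 0.5]
opening: 0.0091
grip_force: 25.0
```

```bash
python3 lid.py; python3 ov.py prop 0.916 0.922
```

```text
lid 0.9226586964235326 r 0.2476523730463024 [-0.65411218  0.45903136  0.53433326] 0.009101063704456838
30.25 [0.56964452 0.106564   0.3043985 ] [5.26222514e-02 4.11843919e-01 1.27272468e+00 1.86623679e-04
 1.45715210e+00 1.65583369e-01]
```

View pics/prop.png

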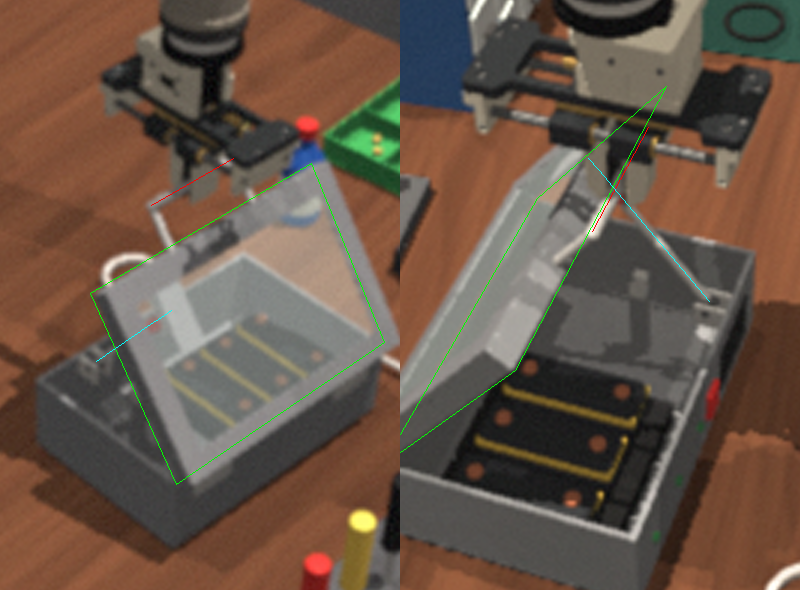

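The lid and rod both lie on their propped outlines. I'll ease down until the rod takes the load.

Emit:
send_rows --plan '[{"offset": [0,-0.8,0.5],"yaw": 0},{"offset": [0,-0.8,0.6],"yaw": 0},{"offset": [0,0,0],"yaw": 0},{"offset": [0,0,0],"yaw": 0}]'

```text
time: 30.65
tool_pos: [0.5689, 0.1066, 0.3039]
tool_rot: [3.139, -0.0, 1.458]
contact_force: [5.3, 0.2, 1.4]
opening: 0.0091
grip_force: 25.0
```

```bash
python3 lid.py
```

```text
lid 0.9193798014834846 r 0.24769768995217742 [5.3422695  0.20812605 1.3980722 ] 0.00906080761711451
```

Emit:
send_rows --plan '[{"offset": [0,-1.2,0.8],"yaw": 0},{"offset": [0,-1.2,0.8],"yaw": 0},{"offset": [0,0,0],"yaw": 0},{"offset": [0,0,0],"yaw": 0}]'

```text
time: 31.05
tool_pos: [0.5683, 0.1067, 0.3035]
tool_rot: [3.133, -0.001, 1.457]
contact_force: [10.9, 0.3, 4.3]
opening: 0.0091
grip_force: 25.0
```

```bash
python3 lid.py
```

```text
lid 0.9160445456079884 r 0.24773809776871009 [10.86159719  0.25548263  4.32206289] 0.009091308101898943
```

The lid has stopped at 0.916 with opposing force rising to 11 N, so the rod carries it. I'll relax half the push, release, and look before leaving.

Emit:
send_rows --plan '[{"offset": [0,1.5,-1.0],"yaw": 0},{"offset": [0,0,0],"yaw": 0}]'

```text
time: 31.25
tool_pos: [0.5687, 0.1067, 0.3038]
tool_rot: [3.137, -0.001, 1.458]
contact_force: [6.9, 0.1, 3.5]
opening: 0.0091
grip_force: 25.0
```

Emit:
send_rows --plan '[{"offset": [0,0,0],"yaw": 0},{"offset": [0,0,0],"yaw": 0},{"offset": [0,0,0],"yaw": 0},{"offset": [0,0,0],"yaw": 0},{"offset": [0,0,0],"yaw": 0}]' --hand 0.6

```text
time: 31.75
tool_pos: [0.5669, 0.1068, 0.3025]
tool_rot: [-3.141, 0.0, 1.458]
contact_force: [0.4, 0.2, -0.5]
opening: 0.0364
grip_force: 0.0
```

Emit:
send_rows --plan '[{"offset": [0,0,-10],"yaw": 0},{"offset": [0,0,-20],"yaw": 0},{"offset": [0,0,-20],"yaw": 0},{"offset": [0,0,-20],"yaw": 0},{"offset": [0,-10,-20],"yaw": 0},{"offset": [0,-40,0],"yaw": 0},{"offset": [0,-40,0],"yaw": 0},{"offset": [0,-40,0],"yaw": 0},{"offset": [0,0,0],"yaw": 0},{"offset": [0,0,0],"yaw": 0}]'

```text
time: 32.75
tool_pos: [0.4378, 0.1216, 0.3941]
tool_rot: [3.139, -0.001, 1.458]
contact_force: [0.3, -0.1, 0.3]
opening: 0.0364
grip_force: 0.0
```

```bash
python3 ov.py fin 0.916 0.922; python3 rodang.py|head -1
```

```text
32.85 [0.43886796 0.12137309 0.39319539] [ 1.01249667e-01  1.34773092e-01  1.41427367e+00 -2.68138037e-05
  1.59134806e+00  2.14416216e-01]
grasp rel pivot mm -92.8122853223451 85.52904875117206 295.8312955459059 angle 1.8748048584427937
```

View pics/fin.png

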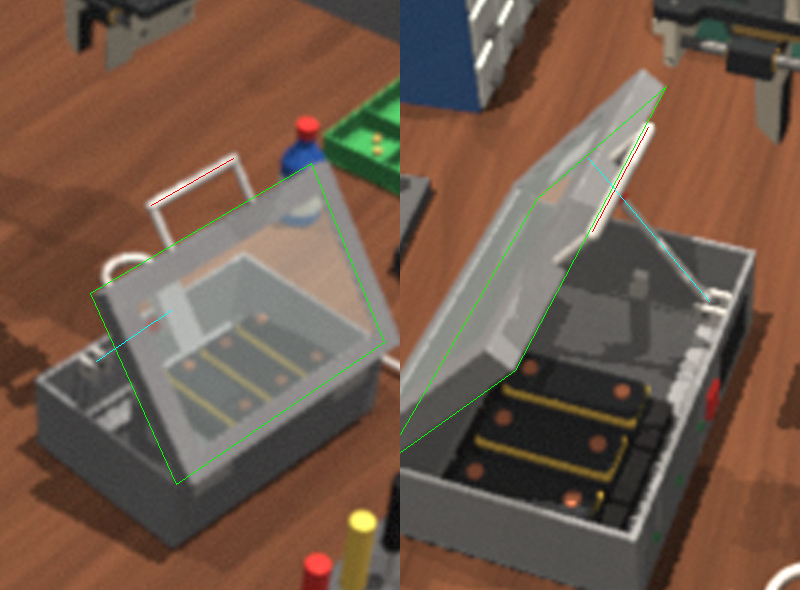

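The lid stands by itself on the 0.916 outline: the bar lies on its predicted line, the rod is under the cup, and the gripper is clear.

```bash
python3 -c "
from cell import ticket;print(ticket.hand_in())"
```

```text
the job is handed in; nothing more can be done
None
```

The lid was raised to its stop and now stands at about 0.916 on the prop rod, gripper clear; the rod was swung up by its bare shank because the upright gripper couldn't reach the sleeve, and the job is handed in (about 33 s used, no verdict returned).

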